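Pack the lunch box and close it

ROBOT

A 6-joint arm with a two-finger parallel gripper is mounted at the origin on a cart in front of the work surface, level with it; the furniture and walls round the work are solid. World frame = base frame: x ahead of the robot, y to its left, z up, the work surface at z = 0. Lengths are in mm, angles in rad, forces in N, time in s.
With the tool pointing down it reaches from about 400 to 925 mm from the base axis. Payload 12.5 kg.
Tool frame: the origin (TCP) lies on the centre line of the jaws, within the pads' length; the fingertips stand 19 mm ahead of it and the grasp point (between the pads) is the TCP; z points along the fingers, y is the line along which they close (so a half turn about z gives the same grasp; the last joint's range is limited). The gripper opens to 95 mm and grips with 3 to 60 N. Pads are 20 mm wide; open, the fingers measure 119 mm over their backs; the gripper's body (75 mm by 180 mm) begins 59 mm behind the grasp point.
Start: joints at [1.157, 0.491, 1.559, -0, 1.092, -0.106], TCP at [189.334, 595.649, 233.661] pointing down, gripper open.
Joint ranges: [-3.1, 3.1], [-0.84, 2.19], [0.05, 2.79], [-1.13, 4.28], [0.06, 2.93], [-2.69, 2.69]. Speed limits (rad/s): [2.22, 2.22, 2.79, 3.14, 3.14, 3.14].

INTERFACE

Orientations are given as [roll, pitch, yaw] about the fixed x, y, z axes, in that order (R = Rz(yaw) Ry(pitch) Rx(roll)).
In Python, from cell import state, read_camera, job_done gives the robot as it stands.
- The arm moves only by the tool arm_command, never from a script. Its argument "deltas" is a list of rows, each an object of numbers: "dx", "dy", "dz": the shift along the world's x, y, z in m; "yaw": the turn about the world's z in degrees. In form: [{"dx": .., "dy": .., "dz": .., "yaw": ..}, ...]. A call has 1 to 20 rows; each row shifts and turns the commanded pose from where the row before left it; what a row does not reach is not made up. A row lasts 1/10 s, in which the tool goes at most 50 mm and 8.59 degrees, less where a joint would pass 70% of its speed; a pose out of reach is approached as far as the arm can. A call with a gripper value outside its range is refused whole. "gripper" is the finger opening in m, from 0 to 0.0951, set as the call begins (left out, the last holds). The fingers move at their own pace and stop on an object; the grip force is fixed at half the most. Time passes only in rows, so rows that do not move let the fingers close. It gives the time, the measured TCP pose, the force, the opening and the grip force at its end, in the units of the state.
- state(): the state, without advancing time (a new reading comes with each control period).
- read_camera(name): name is "side" or "top" or "wrist"; returns a dict with "color" (384x512x3 uint8, red, green, blue), "range_z" (384x512 float32, mm along the optical axis (not along the pixel's ray), 0 where there is no reading), "fx", "fy", "cx", "cy" (pixels), "extrinsics" (4x4, takes a point from camera to world coordinates). Camera axes: x right, y up, looking along -z (the intrinsics and any distortion apply to the point x, -y, -z); pixel columns grow to the right and rows downward; lengths in mm; the calibration is good to about 2 mm. A picture is of the moment at which its call begins.
- job_done(): hands the job in; it is judged then, once.
The state is a dict: "t": time; "joints": joint angles; "qvel": joint speeds; "tau": joint torques, N m; "eef_pos": TCP position; "tcp_rot": TCP orientation; "ft_force": force on the tool from outside, world axes, zero at the start; "moment": the same for the moment, N m; "opening": opening from 0.0 (shut) to 1.0 (fully open); "grip_force": force on a finger pad.
Only numpy, scipy, OpenCV 4.12 (cv2) and the standard library are available. Lean on these libraries where they do the work, as an engineer would, in place of code of your own. Each camera call takes 0.05 s, during which the arm holds its last target. There are 200 camera calls.

TASK

Pack the white lunch box in this order: first the wide, flat tin standing flat in the longer of its two bays, then the small cork-capped pot on top of that tin, inside the tin's raised rim, then the mandarin in the shorter bay. Last, put the wooden lid on so that it seats fully on the box all round, and leave the mug, spice jar and shot glass where they stand.

Things in the scene. Friction and masses are not known exactly. Their poses are not given: they have to be found in the camera images.
- lunch_box: White open lunch box, fixed on the hob, 156 (x) x 173 (y) x 70 mm high. Walls, floor 4 mm. Origin: centre of underside, z up. Cross wall parallel to x at y = -10 mm, 5 mm thick, top at z = 28 mm, parts it into a longer bay (y -7.5 to 82.5, middle 37.5 mm) and a shorter bay (y -82.5 to -12.5, middle -47.5 mm). Inner floor z = 4, rim z = 70 mm; contents must stay below z = 64 mm.
- lid: Loose light wooden lid, right side up on the hob (a microwave overhangs its rear), 220 g. Origin: middle of underside, z up. Lip 140 (x) x 157 (y) mm, z 0 to 6 mm, enters the box with 4 mm play a side; plate 164 x 181 mm, z 6 to 14 mm; in the middle a darker grip bar 14 mm wide (x), 74 mm long (y), z 14 to 43 mm. Fits also turned by half a turn; seated, its origin is 64 mm above the box's.
- snack_tin: Wide, flat round aluminium tin, 62 mm diameter, 30 mm high, 120 g, closed. Its top is a flat face 27 mm above the underside with a raised rim 3 mm high round it, 54 mm inside diameter. Origin: centre of its underside, z up.
- dip_pot: Small round steel pot with a cork cap, closed and rigid; 46 mm diameter at the cap (43 mm at the foot), 24 mm high, 60 g. Origin: centre of its underside, z up. On the tin its origin is 27 mm above the tin's origin.
- mandarin: Mandarin (rigid), 55 mm across, 48 mm high, 64 g, the only fruit here. Origin: centre of its underside as it lies at the start, z up; its centre is 24 mm above that. It may roll a little in its bay.
- mug: Bystander: black mug with a handle, 81 mm across, 94 mm high, at the back of the worktop. Origin at its underside between bowl and handle, z up.
- spice: Bystander: glass spice jar with a green cap, 46 mm diameter, 106 mm high. Origin: centre of its underside, z up.
- glass: Bystander: empty shot glass, 49 mm diameter, 61 mm high. Origin: centre of its underside, z up.
Things that resemble listed ones, but are neither listed nor needed, are in the scene too. What is shaped like the mandarin but pink is not meant.

How it is judged:
By the outcome, as a careful person would: the job done as asked, in the order asked, and still so for the second after the job is handed in, with the robot touching nothing.
It also fails if it takes over 144 s, if anything falls off the work surface, if the arm or the gripper's body presses on something with over 40 N, if the wrist force passes 120 N, or if a joint passes its speed limit or range.

## Working session

There is one attempt and no reset: what is moved stays moved. The work goes in short steps, Python scripts to look and compute and a tool call to move; the robot and the scene stay as the last step left them, time stands still between calls to the robot, and variables do not carry over. Pictures are saved under pics/ and viewed, at most 14 in all, crops included, and the job is handed in when it is done.

Besides the shell and the picture viewer there is one more tool, called after "Request:" by a JSON object that holds its "api" and its "payload", one argument or row to a line. arm_command: Moves the arm, as the interface text tells. Its arguments: {"type":"object","properties":{"deltas":{"type":"array"},"gripper":{"type":"number"}},"required":["deltas"]}

```bash
mkdir -p pics; cat > h.py <<'E'
import numpy as np, cv2, pickle
from cell import state, read_camera
def grab(n,tag):
    c=read_camera(n); pickle.dump(c,open(f'pics/{tag}.pkl','wb'))
    cv2.imwrite(f'pics/{tag}.png',c['color'][:,:,::-1]); return c
def load(tag): return pickle.load(open(f'pics/{tag}.pkl','rb'))
def cloud(c):
    v,u=np.mgrid[0:384,0:512]; d=c['range_z'].astype(float)
    p=np.stack([(u-c['cx'])/c['fx']*d,-(v-c['cy'])/c['fy']*d,-d,np.ones_like(d)],-1)
    P=(p@c['extrinsics'].T)[...,:3]; P[d==0]=np.nan; return P
def ray(c,u,v,z):
    d=np.array([(u-c['cx'])/c['fx'],-(v-c['cy'])/c['fy'],-1]); E=c['extrinsics']
    d=E[:3,:3]@d; o=E[:3,3]; return o+d*(z-o[2])/d[2]
E
python3 - <<'E'
from h import *
s=state(); print(s)
for n in ('top','side','wrist'):
    c=grab(n,n+'0'); print(n,[k for k in c],c['fx'],c['cx'],c['cy'],c['extrinsics'].round(3).tolist())
a=cv2.imread('pics/top0.png');b=cv2.imread('pics/side0.png')
E
```

```text
{'t': 0.0, 'joints': array([ 1.15742091e+00,  4.91536864e-01,  1.55946689e+00, -3.56773451e-05,
        1.09173759e+00, -1.05617330e-01]), 'qvel': array([-5.39425149e-04,  3.77346815e-04, -2.94811005e-03, -3.60222621e-05,
       -6.08800561e-04, -2.51196888e-03]), 'tau': array([-3.15462159e-03, -6.12637925e+01, -2.58177906e+01,  6.90663094e-02,
        4.82232857e-02, -9.61825572e-05]), 'eef_pos': array([189.22518345, 595.41235945, 233.06984541]), 'tcp_rot': array([-3.14044703e+00, -8.96300879e-05,  2.83385097e+00]), 'ft_force': array([-1.2699074 ,  0.08217993, -1.00507865]), 'moment': array([-0.05671321,  0.02640002,  0.04295356]), 'grip_force': 0.0, 'opening': 0.9995220499278915}
top ['color', 'range_z', 'fx', 'fy', 'cx', 'cy', 'extrinsics'] 378.98627171443485 247.37321352842255 196.20024397531748 [[0.023, 0.982, -0.186, 290.558], [-1.0, 0.019, -0.021, -30.828], [-0.017, 0.186, 0.982, 1122.033], [0.0, 0.0, 0.0, 1.0]]
side ['color', 'range_z', 'fx', 'fy', 'cx', 'cy', 'extrinsics'] 467.0783359588806 256.99476386124456 186.38669884129433 [[0.353, 0.563, -0.747, -485.103], [-0.935, 0.196, -0.294, -397.231], [-0.019, 0.803, 0.596, 819.971], [0.0, 0.0, 0.0, 1.0]]
wrist ['color', 'range_z', 'fx', 'fy', 'cx', 'cy', 'extrinsics'] 286.18893893655707 257.8742049277433 191.44674403709678 [[0.303, -0.913, -0.273, 112.11], [0.953, 0.29, 0.087, 619.924], [-0.0, -0.287, 0.958, 384.81], [0.0, 0.0, 0.0, 1.0]]
```

View pics/top0.png

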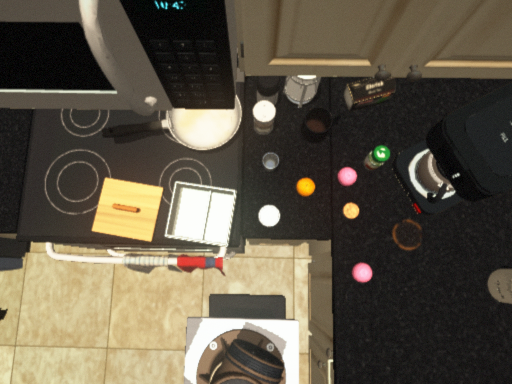

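View pics/side0.png

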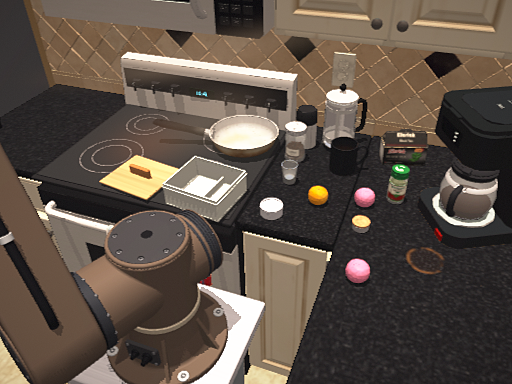

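Top view: lid (127,208), box (202,213), flat round tin (269,215), mandarin (306,187), cork-capped pot (351,210); pink decoys (347,176) and (362,272), shot glass (270,160), spice (378,156). The only flat round tin candidates are (269,215) and the taller canister (263,113). I'll measure them and enlarge a crop.

```bash
python3 - <<'E'
from h import *
c=load('top0'); P=cloud(c); im=c['color']
hsv=cv2.cvtColor(im,cv2.COLOR_RGB2HSV)
for n,(u,v) in dict(tin=(269,215),mand=(306,187),pot=(351,210),lid=(110,200),bar=(127,208),hob=(80,225),can=(263,113),glass=(270,160),floorL=(185,210),floorR=(215,215),spice=(381,152),pink=(347,176),ctr=(300,225),ctr2=(290,140)).items(): print(n,P[v,u].round(0))
def blob(m,zlo,zhi,box,name):
    M=m&(P[...,2]>zlo)&(P[...,2]<zhi); B=np.zeros_like(M); u0,v0,u1,v1=box; B[v0:v1,u0:u1]=1; M&=B
    q=P[M]; 
    if len(q)<5: print(name,'none',len(q)); return
    lo,hi=np.percentile(q,[1,99],axis=0); (ctr,r)=cv2.minEnclosingCircle(q[:,:2].astype(np.float32)); v,u=np.nonzero(M)
    print(name,len(q),'mid',((lo+hi)/2).round(1),'ext',(hi-lo).round(1),'circ',np.round(ctr,1),round(r,1),'zmed',np.median(q[:,2]).round(1),'px',u.mean().round(1),v.mean().round(1),'colr',np.median(im[M],axis=0))
A=np.ones((384,512),bool)
blob(A,12,200,(252,198,288,232),'tin');blob(A,12,200,(294,174,318,200),'mand');blob(A,10,200,(338,200,362,222),'pot')
blob(A,10,200,(258,150,282,172),'glass');blob(A,12,200,(335,165,358,188),'pink')
for zl,zh,bx,n in ((8,20,(85,170,170,248),'lid'),(30,60,(85,170,170,248),'bar'),(58,90,(162,175,242,252),'boxrim'),(20,40,(170,185,232,240),'divider')):
    M=(P[...,2]>zl)&(P[...,2]<zh); B=np.zeros_like(M); B[bx[1]:bx[3],bx[0]:bx[2]]=1; q=P[M&B].astype(np.float32)
    print(n,len(q),cv2.minAreaRect(q[:,:2]),np.median(q[:,2]))
a=cv2.resize(im[170:250,80:245],None,fx=4.8,fy=4.8,interpolation=cv2.INTER_CUBIC)[:,:,::-1]
cv2.imwrite('pics/c1.png',a)
s=load('side0')['color'][110:290,160:420]; cv2.imwrite('pics/c2.png',cv2.resize(s,None,fx=3,fy=3,interpolation=cv2.INTER_CUBIC)[:,:,::-1])
E
```

```text
tin [444. -72.  24.]
mand [ 524. -177.   47.]
pot [ 463. -311.   22.]
lid [479. 399.  23.]
bar [452. 338.  48.]
hob [404. 488.   8.]
can [720. -48. 116.]
glass [614. -74.  11.]
floorL [456. 178.   8.]
floorR [nan nan nan]
spice [ 616. -378.  103.]
pink [ 559. -297.   46.]
ctr [ 420. -166.   -5.]
ctr2 [ 684. -136.   -5.]
tin 359 mid [440.8 -72.   23.7] ext [58.1 58.  15.2] circ [442.  -71.9] 31.2 zmed 25.6 px 268.9 215.8 colr [252. 253. 251.]
mand 276 mid [ 528.2 -177.3   33.8] ext [50.3 50.1 30.6] circ [ 529.2 -177.8] 27.4 zmed 40.4 px 305.2 187.0 colr [251.  174.5  16. ]
pot 201 mid [ 462.1 -310.3   19. ] ext [44.4 42.2 14.9] circ [ 462.1 -310.7] 22.9 zmed 22.1 px 350.5 210.7 colr [251. 205. 113.]
glass 227 mid [598.3 -73.2  36.7] ext [45.3 43.6 52.7] circ [598.6 -72.6] 24.0 zmed 34.6 px 270.2 161.3 colr [100.  98.  86.]
pink 278 mid [ 561.5 -299.7   33. ] ext [49.3 50.4 32.3] circ [ 562.1 -299.7] 26.7 zmed 40.2 px 346.8 176.6 colr [252. 155. 179.]Traceback (most recent call last):
  File "<stdin>", line 16, in <module>
cv2.error: OpenCV(4.12.0) /io/opencv/modules/imgproc/src/convhull.cpp:143: error: (-215:Assertion failed) total >= 0 && (depth == CV_32F || depth == CV_32S) in function 'convexHull'
```

```bash
cat > rects.py <<'E'
from h import *
c=load('top0'); P=cloud(c); im=c['color']
for zl,zh,bx,n in ((14,32,(85,170,166,248),'lid'),(38,65,(85,170,166,248),'bar'),(66,95,(162,175,244,252),'boxrim'),(25,45,(170,187,232,240),'divider'),(-5,18,(170,187,232,240),'floor'),(-20,20,(30,180,80,235),'hob'),(-20,20,(290,200,325,235),'counter')):
    M=(P[...,2]>zl)&(P[...,2]<zh); B=np.zeros_like(M); B[bx[1]:bx[3],bx[0]:bx[2]]=1; M&=B
    q=np.ascontiguousarray(P[M],dtype=np.float32).reshape(-1,3)
    if len(q)<5: print(n,len(q));continue
    r=cv2.minAreaRect(np.ascontiguousarray(q[:,:2])); v,u=np.nonzero(M)
    print(n,len(q),np.round(r[0],1),np.round(r[1],1),round(r[2],2),'zmed',np.median(q[:,2]).round(1),'px',u.min(),u.max(),v.min(),v.max())
a=cv2.resize(im[170:250,80:245],None,fx=4.8,fy=4.8,interpolation=cv2.INTER_CUBIC)[:,:,::-1]
s=load('side0')['color'][140:290,160:425]; b=cv2.resize(s,(792,448),interpolation=cv2.INTER_CUBIC)[:,:,::-1]
cv2.imwrite('pics/c1.png',a);cv2.imwrite('pics/c2.png',b)
E
python3 rects.py
```

```text
lid 3173 [454.  346.4] [182.6 163.9] 81.14 zmed 19.8 px 92 163 178 241
bar 127 [454.  346.5] [72.8 14.5] 81.71 zmed 47.8 px 112 137 204 212
boxrim 498 [438.8 121.7] [178.7 160.7] 82.64 zmed 74.1 px 165 236 182 246
divider 236 [442.4 126.6] [156.6 144.5] 82.31 zmed 33.7 px 170 231 187 239
floor 2575 [448.9 132.5] [158.1 186.6] 1.3 zmed 9.8 px 170 231 187 239
hob 2735 [458.7 573. ] [176.2 154.5] 5.26 zmed 5.9 px 30 79 180 234
counter 1221 [ 444.3 -186.6] [103.4 103.9] 1.08 zmed -1.6 px 290 324 200 234
```

View pics/c1.png

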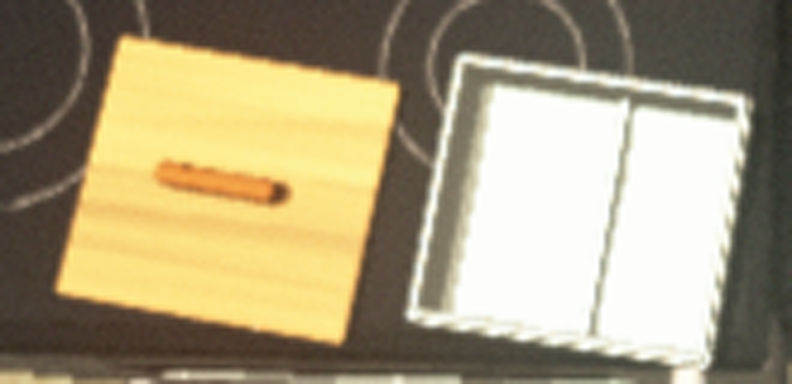

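View pics/c2.png

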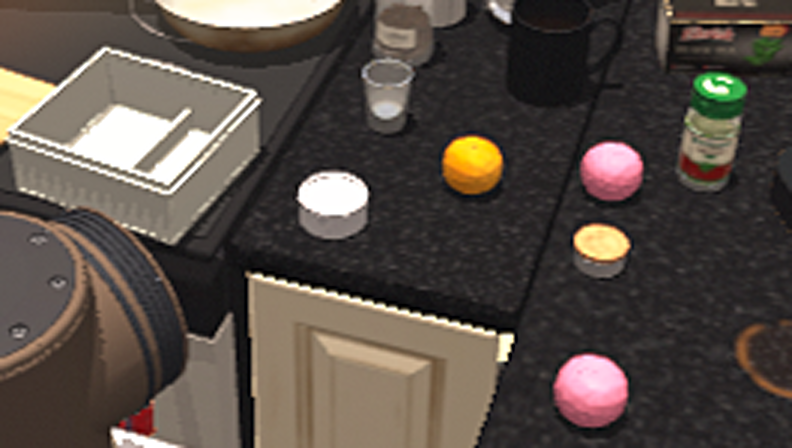

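Crops: the cross wall (crop1 x≈610) is right of the box's middle, so the long bay is at world +y; the bar runs with the lid's y. Crop2 confirms the flat white tin (333,205), orange mandarin (472,165), and cork-capped pot (601,248); the pink balls (612,170) and (591,390) are the decoys. Next, check microwave clearance and do the first move.

```bash
python3 - <<'E'
from h import *
c=load('top0'); P=cloud(c); q=P.reshape(-1,3)
s=load('side0'); Q=cloud(s).reshape(-1,3)
for R,n in ((q,'top'),(Q,'side')):
  for y0 in range(-100,600,100):
    m=(R[:,1]>y0)&(R[:,1]<y0+100)&(R[:,2]>150)&(R[:,0]>250)
    if m.sum()>20: print(n,y0,m.sum(),'xmin',np.percentile(R[m,0],1).round(),'z',np.percentile(R[m,2],[1,50,99]).round())
E
```

```text
top -100 4481 xmin 666.0 z [428. 556. 640.]
top 0 7646 xmin 594.0 z [426. 621. 732.]
top 100 8190 xmin 535.0 z [431. 648. 744.]
top 200 6165 xmin 593.0 z [426. 634. 731.]
top 300 3508 xmin 593.0 z [423. 542. 675.]
top 400 680 xmin 593.0 z [419. 464. 533.]
side -100 2740 xmin 664.0 z [154. 306. 499.]
side 0 3338 xmin 592.0 z [153. 424. 509.]
side 100 2606 xmin 549.0 z [153. 291. 509.]
side 200 2264 xmin 591.0 z [152. 277. 494.]
side 300 2010 xmin 591.0 z [152. 267. 489.]
side 400 1797 xmin 591.0 z [152. 259. 480.]
side 500 1605 xmin 591.0 z [153. 252. 473.]
```

Request:
{"api": "arm_command", "payload": {
  "deltas": [
    {"dx": 0.04, "dy": -0.02, "yaw": -8},
    {"dx": 0.04, "dy": -0.02, "yaw": -8},
    {"dx": 0.04, "dy": -0.02, "yaw": -8},
    {"dx": 0.04, "dy": -0.02, "yaw": -8},
    {"dx": 0.03, "dy": -0.035, "yaw": -8},
    {"dx": 0.02, "dy": -0.04, "yaw": -8},
    {"dx": 0.01, "dy": -0.04, "yaw": -8},
    {"dy": -0.04, "yaw": -8},
    {"dy": -0.04, "yaw": -8},
    {"dy": -0.04, "yaw": -8},
    {}
  ]
}}

```text
$.deltas[0]: bad value
```

Request:
{"api": "arm_command", "payload": {
  "deltas": [
    {"dx": 0.04, "dy": -0.02, "dz": 0, "yaw": -8},
    {"dx": 0.04, "dy": -0.02, "dz": 0, "yaw": -8},
    {"dx": 0.04, "dy": -0.02, "dz": 0, "yaw": -8},
    {"dx": 0.04, "dy": -0.02, "dz": 0, "yaw": -8},
    {"dx": 0.03, "dy": -0.035, "dz": 0, "yaw": -8},
    {"dx": 0.02, "dy": -0.04, "dz": 0, "yaw": -8},
    {"dx": 0.01, "dy": -0.04, "dz": 0, "yaw": -8},
    {"dx": 0, "dy": -0.04, "dz": 0, "yaw": -8},
    {"dx": 0, "dy": -0.04, "dz": 0, "yaw": -8},
    {"dx": 0, "dy": -0.04, "dz": 0, "yaw": -8},
    {"dx": 0, "dy": -0.04, "dz": 0, "yaw": 0},
    {"dx": 0, "dy": 0, "dz": 0, "yaw": 0}
  ]
}}

```text
t: 1.35
eef_pos: [408.9, 237.4, 233.7]
tcp_rot: [-3.141, 0.001, 1.434]
ft_force: [0.4, 0.0, -0.0]
opening: 0.999
grip_force: 0.0
```

```bash
python3 - <<'E'
from h import *
c=grab('wrist','w1'); print(c['extrinsics'][:3,3])
E
```

```text
[420.59552707 317.94352667 385.32888964]
```

View pics/w1.png

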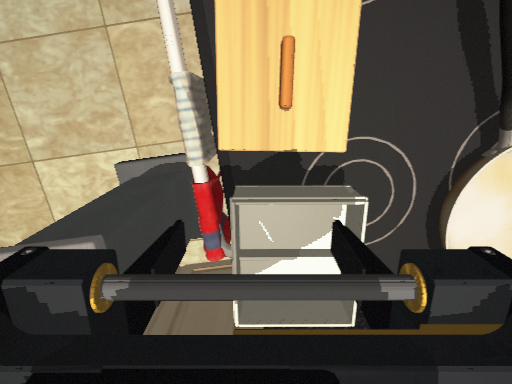

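Wrist view: lid with bar at (287,72), its near edge at v≈150; box rim corners at (232,200), (366,198), (234,326), (355,326), partly behind the fingers. Compute both from these.

```bash
python3 - <<'E'
from h import *
c=load('w1'); P=cloud(c); hsv=cv2.cvtColor(c['color'],cv2.COLOR_RGB2HSV)
def lc(M,n,k=2):
    q=P[M]; r=cv2.minAreaRect(np.ascontiguousarray(q[:,:2],dtype=np.float32)); print(n,len(q),np.round(r[0],1),np.round(r[1],1),round(r[2],2),'z',np.nanmedian(q[:,2]).round(1))
z=P[...,2]; v,u=np.mgrid[0:384,0:512]
hob=(u>370)&(u<440)&(v>20)&(v<110); print('hob z',np.nanmedian(z[hob]), 'floor', np.nanmedian(z[260:270,250:330]))
bar=(u>265)&(u<310)&(v>25)&(v<120)&(z>35); lc(bar,'bar')
lid=(u>205)&(u<370)&(v<160)&(z>12)&(z<35)&(z==z)
q=P[lid]
# lid edges: per-row left/right and bottom
def fit(pts): 
    l=cv2.fitLine(np.float32(pts),cv2.DIST_HUBER,0,.01,.01).ravel(); return l
L=[];R=[];B=[]
for r in range(15,135,3):
    cs=np.nonzero(lid[r])[0]; L.append(ray(c,cs[0]-.5,r,20)[:2]); R.append(ray(c,cs[-1]+.5,r,20)[:2])
for k in range(225,345,3):
    rs=np.nonzero(lid[:,k])[0]; B.append(ray(c,k,rs[-1]+.5,20)[:2])
for n,X in (('L',L),('R',R),('B',B)):
    l=fit(X); print(n,np.degrees(np.arctan2(l[1],l[0])).round(2),l[2:].round(1))
rim=(u>225)&(u<372)&(v>180)&(v<332)&(z>62)&(z<90); print('rim z',np.nanmedian(z[rim])); lc(rim,'rim')
# corner rays
for p in ((231,199),(367,197),(234,327),(356,327)): print(p, ray(c,*p,76).round(1))
E
```

```text
hob z 7.9496170714774905 floor 11.909176982233816
bar 956 [456.1 347.8] [72.5 14.2] 81.13 z 50.6
L 81.05 [375.1 359.5]
R 81.23 [537.2 337.3]
B -8.8 [445.1 258. ]
rim z 73.49412587795712
rim 3399 [441. 124.] [176.8 161.3] 82.3 z 73.5
(231, 199) [376.1 221.2  76. ]
(367, 197) [529.5 202.6  76. ]
(234, 327) [351.2  45.7  76. ]
(356, 327) [510.2  24.   76. ]
```

Request:
{"api": "arm_command", "payload": {
  "deltas": [
    {"dx": 0.01, "dy": -0.045, "dz": 0, "yaw": 0},
    {"dx": 0.01, "dy": -0.045, "dz": 0, "yaw": 0},
    {"dx": 0.01, "dy": -0.045, "dz": 0, "yaw": 0},
    {"dx": 0, "dy": -0.045, "dz": 0, "yaw": 0},
    {"dx": 0, "dy": -0.045, "dz": 0, "yaw": 0},
    {"dx": 0, "dy": -0.045, "dz": 0, "yaw": 0},
    {"dx": 0, "dy": 0, "dz": 0, "yaw": 0},
    {"dx": 0, "dy": 0, "dz": 0, "yaw": 0}
  ]
}}

```text
t: 2.2
eef_pos: [439.7, -29.5, 233.5]
tcp_rot: [-3.142, -0.0, 1.436]
ft_force: [0.8, -0.6, -0.5]
opening: 0.999
grip_force: 0.0
```

```bash
python3 - <<'E'
from h import *
grab('wrist','w2')
E
```

Request:
{"api": "arm_command", "payload": {
  "deltas": [
    {"dx": 0.01, "dy": -0.045, "dz": 0, "yaw": 0},
    {"dx": 0.01, "dy": -0.045, "dz": 0, "yaw": 0},
    {"dx": 0.01, "dy": -0.045, "dz": 0, "yaw": 0},
    {"dx": 0.01, "dy": -0.045, "dz": 0, "yaw": 0},
    {"dx": 0, "dy": -0.02, "dz": 0, "yaw": 0},
    {"dx": 0, "dy": 0, "dz": 0, "yaw": 0},
    {"dx": 0, "dy": 0, "dz": 0, "yaw": 0}
  ]
}}

```text
t: 2.95
eef_pos: [479.7, -227.7, 233.3]
tcp_rot: [-3.141, -0.001, 1.439]
ft_force: [0.1, 0.8, -0.4]
opening: 1.0
grip_force: 0.0
```

```bash
python3 - <<'E'
from h import *
grab('wrist','w3')
a=cv2.imread('pics/w2.png')[:,90:430];b=cv2.imread('pics/w3.png')[:,90:430]
cv2.imwrite('pics/w23.png',np.hstack([a,b]))
E
```

```text
(no output)
```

View pics/w23.png

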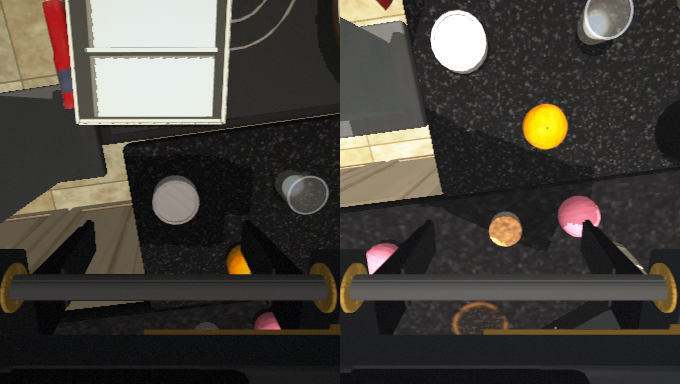

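w2: box front rim at v≈122 (full-image u 166–317), cross wall v≈50, tin (265,200). w3: tin (208,42), mandarin (295,127), pot (255,229), pink decoys beside it.

```bash
cat > obj.py <<'E'
from h import *
v,u=np.mgrid[0:384,0:512]
def circ(c,cx,cy,rad,zt,name,zlo=10,zhi=80):
    P=cloud(c); z=P[...,2]; M=((u-cx)**2+(v-cy)**2<rad**2)&(z>zlo)&(z<zhi)
    q=P[M]; top=q[q[:,2]>np.percentile(q[:,2],60)-4]
    lo,hi=np.percentile(top[:,:2],[.5,99.5],axis=0); ce,r=cv2.minEnclosingCircle(np.ascontiguousarray(top[:,:2],dtype=np.float32))
    print(name,'mid',((lo+hi)/2).round(1),'ext',(hi-lo).round(1),'circ',np.round(ce,1),round(r,1),'ztop',np.percentile(q[:,2],90).round(1))
E
python3 - <<'E'
from obj import *
c2,c3=load('w2'),load('w3')
circ(c2,265,200,34,30,'tin w2'); circ(c3,208,42,40,30,'tin w3'); circ(c3,295,127,30,30,'mand w3'); circ(c3,255,229,21,24,'pot w3')
P=cloud(c2); z=P[...,2]
rim=(u>158)&(u<325)&(v<130)&(z>64)&(z<90)
print('rimz',np.nanmedian(z[rim]))
L=[];R=[];N=[]
for r in range(5,115,3):
    k=np.nonzero(rim[r])[0]; L.append(ray(c2,k[0]-.5,r,77)[:2]); R.append(ray(c2,k[-1]+.5,r,77)[:2])
for k in range(175,310,3):
    rr=np.nonzero(rim[:,k])[0]; N.append(ray(c2,k,rr[-1]+.5,77)[:2])
for n,X in (('L',L),('R',R),('N',N)):
    l=cv2.fitLine(np.float32(X),cv2.DIST_HUBER,0,.01,.01).ravel(); print(n,np.degrees(np.arctan2(l[1],l[0])).round(2),l[2:].round(1))
cw=(u>185)&(u<300)&(v>40)&(v<62)&(z>26)&(z<46); q=P[cw]; r=cv2.minAreaRect(np.ascontiguousarray(q[:,:2],dtype=np.float32)); print('wall',len(q),r,np.median(q[:,2]))
print('floor z',np.nanmedian(z[70:100,200:280]),'counter',np.nanmedian(z[215:235,300:320]))
E
```

```text
tin w2 mid [443.9 -70.2] ext [58.9 59.3] circ [443.7 -70.6] 30.9 ztop 30.5
tin w3 mid [444.1 -71.4] ext [59.  59.2] circ [443.9 -71. ] 31.1 ztop 30.7
mand w3 mid [ 531.4 -176.7] ext [42.  41.3] circ [ 532.1 -176.8] 22.7 ztop 47.9
pot w3 mid [ 464.8 -309.5] ext [43.3 43.6] circ [ 464.3 -309.9] 23.1 ztop 25.3
rimz 76.66577323195418
L 80.41 [360.8 104.7]
R 82.37 [517.8 100.6]
N -7.74 [431.5  34.5]
wall 716 ((441.92486572265625, 112.52555084228516), (5.5600266456604, 128.19009399414062), 82.52783203125) 35.73942809032468
floor z 12.145125152591874 counter 0.4289768831069978
```

Request:
{"api": "arm_command", "payload": {
  "deltas": [
    {"dx": -0.009, "dy": 0.039, "dz": 0, "yaw": 0},
    {"dx": -0.009, "dy": 0.039, "dz": 0, "yaw": 0},
    {"dx": -0.009, "dy": 0.039, "dz": 0, "yaw": 0},
    {"dx": -0.009, "dy": 0.04, "dz": 0, "yaw": 0},
    {"dx": 0, "dy": 0, "dz": -0.04, "yaw": 0},
    {"dx": 0, "dy": 0, "dz": -0.04, "yaw": 0},
    {"dx": 0, "dy": 0, "dz": -0.04, "yaw": 0},
    {"dx": 0, "dy": 0, "dz": -0.035, "yaw": 0},
    {"dx": 0, "dy": 0, "dz": -0.025, "yaw": 0},
    {"dx": 0, "dy": 0, "dz": -0.02, "yaw": 0},
    {"dx": 0, "dy": 0, "dz": -0.01, "yaw": 0},
    {"dx": 0, "dy": 0, "dz": 0, "yaw": 0},
    {"dx": 0, "dy": 0, "dz": 0, "yaw": 0}
  ]
}}

```text
t: 4.3
eef_pos: [443.6, -71.8, 24.4]
tcp_rot: [3.141, 0.0, 1.439]
ft_force: [1.1, -0.1, 0.7]
opening: 0.999
grip_force: 0.0
```

Request:
{"api": "arm_command", "payload": {
  "deltas": [
    {"dx": 0, "dy": 0, "dz": 0, "yaw": 0},
    {"dx": 0, "dy": 0, "dz": 0, "yaw": 0},
    {"dx": 0, "dy": 0, "dz": 0, "yaw": 0},
    {"dx": 0, "dy": 0, "dz": 0, "yaw": 0},
    {"dx": 0, "dy": 0, "dz": 0, "yaw": 0},
    {"dx": 0, "dy": 0, "dz": 0, "yaw": 0},
    {"dx": 0, "dy": 0, "dz": 0, "yaw": 0},
    {"dx": 0, "dy": 0, "dz": 0, "yaw": 0}
  ],
  "gripper": 0.05
}}

```text
t: 5.1
eef_pos: [443.4, -72.4, 23.8]
tcp_rot: [3.141, 0.0, 1.438]
ft_force: [-1.3, 0.0, 5.7]
opening: 0.656
grip_force: 30.0
```

Request:
{"api": "arm_command", "payload": {
  "deltas": [
    {"dx": 0, "dy": 0, "dz": 0.02, "yaw": 0},
    {"dx": 0, "dy": 0, "dz": 0.03, "yaw": 0},
    {"dx": 0, "dy": 0, "dz": 0.03, "yaw": 0},
    {"dx": 0, "dy": 0, "dz": 0.03, "yaw": 0},
    {"dx": 0, "dy": 0, "dz": 0.03, "yaw": 0},
    {"dx": 0, "dy": 0.02, "dz": 0, "yaw": 0},
    {"dx": 0, "dy": 0.035, "dz": 0, "yaw": 0},
    {"dx": 0, "dy": 0.035, "dz": 0, "yaw": 0},
    {"dx": 0, "dy": 0.035, "dz": 0, "yaw": 0},
    {"dx": 0, "dy": 0.035, "dz": 0, "yaw": 0},
    {"dx": 0.002, "dy": 0.035, "dz": 0, "yaw": 0},
    {"dx": 0.002, "dy": 0.025, "dz": 0, "yaw": 0},
    {"dx": 0, "dy": 0.011, "dz": 0, "yaw": 0},
    {"dx": 0, "dy": 0, "dz": 0, "yaw": 0},
    {"dx": 0, "dy": 0, "dz": 0, "yaw": 0}
  ]
}}

```text
t: 6.6
eef_pos: [447.1, 158.0, 163.4]
tcp_rot: [-3.141, 0.0, 1.438]
ft_force: [0.5, 0.4, -2.4]
opening: 0.657
grip_force: 30.0
```

```bash
python3 - <<'E'
from obj import *
c=grab('top','t1'); P=cloud(c); z=P[...,2]; c=grab('wrist','w4')
E
```

```text
(no output)
```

View pics/w4.png

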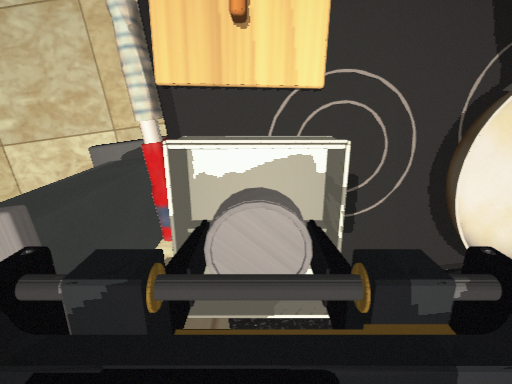

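The tin (258,240) sits held level over the long bay, centred between the side walls (u 168 and 347). Lower it.

Request:
{"api": "arm_command", "payload": {
  "deltas": [
    {"dx": 0, "dy": 0, "dz": -0.03, "yaw": 0},
    {"dx": 0, "dy": 0, "dz": -0.03, "yaw": 0},
    {"dx": 0, "dy": 0, "dz": -0.03, "yaw": 0},
    {"dx": 0, "dy": 0, "dz": -0.02, "yaw": 0},
    {"dx": 0, "dy": 0, "dz": -0.01, "yaw": 0},
    {"dx": 0, "dy": 0, "dz": 0, "yaw": 0},
    {"dx": 0, "dy": 0, "dz": -0.003, "yaw": 0},
    {"dx": 0, "dy": 0, "dz": -0.002, "yaw": 0},
    {"dx": 0, "dy": 0, "dz": 0, "yaw": 0}
  ]
}}

```text
t: 7.6
eef_pos: [447.6, 158.6, 39.2]
tcp_rot: [3.141, -0.0, 1.437]
ft_force: [-0.2, -0.0, -0.6]
opening: 0.657
grip_force: 30.0
```

Request:
{"api": "arm_command", "payload": {
  "deltas": [
    {"dx": 0, "dy": 0, "dz": -0.001, "yaw": 0},
    {"dx": 0, "dy": 0, "dz": -0.001, "yaw": 0},
    {"dx": 0, "dy": 0, "dz": -0.001, "yaw": 0},
    {"dx": 0, "dy": 0, "dz": 0, "yaw": 0},
    {"dx": 0, "dy": 0, "dz": 0, "yaw": 0}
  ]
}}

```text
t: 8.1
eef_pos: [447.3, 158.7, 35.6]
tcp_rot: [3.142, 0.0, 1.438]
ft_force: [-0.5, -0.2, -1.2]
opening: 0.656
grip_force: 30.0
```

Request:
{"api": "arm_command", "payload": {
  "deltas": [
    {"dx": 0, "dy": 0, "dz": -0.001, "yaw": 0},
    {"dx": 0, "dy": 0, "dz": 0, "yaw": 0},
    {"dx": 0, "dy": 0, "dz": 0, "yaw": 0}
  ]
}}

```text
t: 8.4
eef_pos: [447.4, 158.7, 35.3]
tcp_rot: [3.141, -0.0, 1.438]
ft_force: [-1.9, -0.7, 10.4]
opening: 0.655
grip_force: 30.0
```

Request:
{"api": "arm_command", "payload": {
  "deltas": [
    {"dx": 0, "dy": 0, "dz": 0, "yaw": 0},
    {"dx": 0, "dy": 0, "dz": 0, "yaw": 0},
    {"dx": 0, "dy": 0, "dz": 0, "yaw": 0},
    {"dx": 0, "dy": 0, "dz": 0.01, "yaw": 0},
    {"dx": 0, "dy": 0, "dz": 0.03, "yaw": 0},
    {"dx": 0, "dy": 0, "dz": 0.04, "yaw": 0},
    {"dx": 0, "dy": 0, "dz": 0.04, "yaw": 0},
    {"dx": 0, "dy": 0, "dz": 0.04, "yaw": 0},
    {"dx": 0, "dy": -0.04, "dz": 0.02, "yaw": 0},
    {"dx": 0, "dy": -0.045, "dz": 0, "yaw": 0},
    {"dx": 0, "dy": -0.045, "dz": 0, "yaw": 0},
    {"dx": 0, "dy": -0.045, "dz": 0, "yaw": 0},
    {"dx": 0, "dy": 0, "dz": 0, "yaw": 0},
    {"dx": 0, "dy": 0, "dz": 0, "yaw": 0}
  ],
  "gripper": 0.078
}}

```text
t: 9.8
eef_pos: [447.1, -17.1, 215.1]
tcp_rot: [3.141, -0.0, 1.435]
ft_force: [-0.0, 0.7, -1.2]
opening: 0.822
grip_force: 0.0
```

```bash
python3 - <<'E'
from obj import *
c=grab('wrist','w5'); P=cloud(c); z=P[...,2]
# tin in box: top z ~ 41
M=(z>33)&(z<46)&(v<230); n,lab,st,ce=cv2.connectedComponentsWithStats(M.astype(np.uint8))
for i in range(1,n):
    if st[i,4]>300:
        q=P[lab==i]; e,r=cv2.minEnclosingCircle(np.ascontiguousarray(q[:,:2],dtype=np.float32)); print(ce[i].round(),st[i],np.round(e,1),round(r,1),np.percentile(q[:,2],[5,50,95]).round(1))
E
```

```text
[223.  67.] [ 156    0  152  131 1577] [438.6 104.1] 98.1 [34.  36.8 44.7]
[234.  18.] [ 203    0   62   43 2165] [447.4 159.5] 30.8 [37.8 39.4 42.4]
[482. 168.] [470 148  42  51 433] [727.5 -49.6] 30.1 [33.6 39.8 45.3]
```

View pics/w5.png

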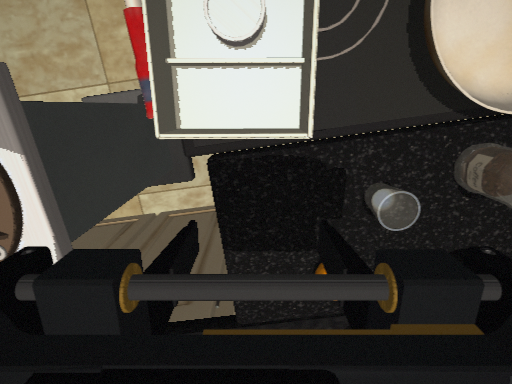

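The tin stands flat in the long bay (235,12). Now the pot.

Request:
{"api": "arm_command", "payload": {
  "deltas": [
    {"dx": 0.003, "dy": -0.042, "dz": 0, "yaw": 0},
    {"dx": 0.003, "dy": -0.042, "dz": 0, "yaw": 0},
    {"dx": 0.003, "dy": -0.042, "dz": 0, "yaw": 0},
    {"dx": 0.003, "dy": -0.042, "dz": 0, "yaw": 0},
    {"dx": 0.003, "dy": -0.042, "dz": 0, "yaw": 0},
    {"dx": 0.002, "dy": -0.042, "dz": 0, "yaw": 0},
    {"dx": 0, "dy": -0.041, "dz": 0, "yaw": 0},
    {"dx": 0, "dy": 0, "dz": -0.04, "yaw": 0},
    {"dx": 0, "dy": 0, "dz": -0.04, "yaw": 0},
    {"dx": 0, "dy": 0, "dz": -0.04, "yaw": 0},
    {"dx": 0, "dy": 0, "dz": -0.035, "yaw": 0},
    {"dx": 0, "dy": 0, "dz": -0.02, "yaw": 0},
    {"dx": 0, "dy": 0, "dz": -0.013, "yaw": 0},
    {"dx": 0, "dy": 0, "dz": 0, "yaw": 0},
    {"dx": 0, "dy": 0, "dz": 0, "yaw": 0}
  ]
}}

```text
t: 11.35
eef_pos: [465.0, -309.0, 27.4]
tcp_rot: [3.141, 0.0, 1.439]
ft_force: [0.2, 0.0, 0.6]
opening: 0.822
grip_force: 0.0
```

Request:
{"api": "arm_command", "payload": {
  "deltas": [
    {"dx": 0, "dy": -0.0005, "dz": -0.001, "yaw": 0},
    {"dx": 0, "dy": 0, "dz": 0, "yaw": 0},
    {"dx": 0, "dy": 0, "dz": 0, "yaw": 0},
    {"dx": 0, "dy": 0, "dz": 0, "yaw": 0},
    {"dx": 0, "dy": 0, "dz": 0, "yaw": 0},
    {"dx": 0, "dy": 0, "dz": 0, "yaw": 0},
    {"dx": 0, "dy": 0, "dz": 0, "yaw": 0},
    {"dx": 0, "dy": 0, "dz": 0, "yaw": 0}
  ],
  "gripper": 0.035
}}

```text
t: 12.15
eef_pos: [464.4, -310.0, 25.9]
tcp_rot: [3.141, 0.0, 1.438]
ft_force: [-0.0, -0.1, 5.2]
opening: 0.474
grip_force: 30.0
```

Request:
{"api": "arm_command", "payload": {
  "deltas": [
    {"dx": 0, "dy": 0, "dz": 0.02, "yaw": 0},
    {"dx": 0, "dy": 0, "dz": 0.04, "yaw": 0},
    {"dx": 0, "dy": 0, "dz": 0.04, "yaw": 0},
    {"dx": 0, "dy": 0, "dz": 0.04, "yaw": 0},
    {"dx": 0, "dy": 0.02, "dz": 0, "yaw": 0},
    {"dx": -0.002, "dy": 0.04, "dz": 0, "yaw": 0},
    {"dx": -0.002, "dy": 0.04, "dz": 0, "yaw": 0},
    {"dx": -0.002, "dy": 0.04, "dz": 0, "yaw": 0},
    {"dx": -0.002, "dy": 0.04, "dz": 0, "yaw": 0},
    {"dx": -0.002, "dy": 0.04, "dz": 0, "yaw": 0},
    {"dx": -0.002, "dy": 0.04, "dz": 0, "yaw": 0},
    {"dx": -0.002, "dy": 0.04, "dz": 0, "yaw": 0},
    {"dx": -0.002, "dy": 0.04, "dz": 0, "yaw": 0},
    {"dx": -0.001, "dy": 0.04, "dz": 0, "yaw": 0},
    {"dx": 0, "dy": 0.04, "dz": 0, "yaw": 0},
    {"dx": 0, "dy": 0.03, "dz": 0, "yaw": 0},
    {"dx": 0, "dy": 0.019, "dz": 0, "yaw": 0},
    {"dx": 0, "dy": 0, "dz": 0, "yaw": 0},
    {"dx": 0, "dy": 0, "dz": 0, "yaw": 0}
  ]
}}

```text
t: 14.05
eef_pos: [446.7, 159.2, 165.0]
tcp_rot: [-3.141, 0.001, 1.439]
ft_force: [0.6, 0.1, -1.0]
opening: 0.473
grip_force: 30.0
```

```bash
python3 - <<'E'
from obj import *
c=grab('wrist','w6')
cv2.imwrite('pics/w6c.png',cv2.resize(c['color'][120:330,120:400],None,fx=2.8,fy=2.8,interpolation=cv2.INTER_CUBIC)[:,:,::-1])
E
```

```text
(no output)
```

View pics/w6c.png

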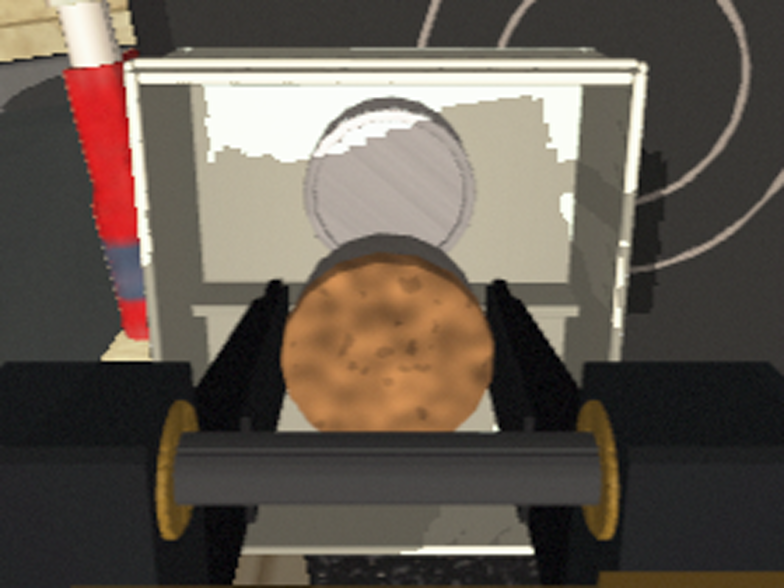

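The pot is level in the jaws, in line with the tin (390,185 in the crop). Lower it.

Request:
{"api": "arm_command", "payload": {
  "deltas": [
    {"dx": 0.0005, "dy": 0, "dz": -0.03, "yaw": 0},
    {"dx": 0, "dy": 0, "dz": -0.03, "yaw": 0},
    {"dx": 0, "dy": 0, "dz": -0.02, "yaw": 0},
    {"dx": 0, "dy": 0, "dz": -0.01, "yaw": 0},
    {"dx": 0, "dy": 0, "dz": -0.004, "yaw": 0},
    {"dx": 0, "dy": 0, "dz": 0, "yaw": 0},
    {"dx": 0, "dy": 0, "dz": 0, "yaw": 0}
  ]
}}

```text
t: 14.8
eef_pos: [448.2, 159.0, 72.4]
tcp_rot: [3.14, -0.0, 1.437]
ft_force: [0.1, -0.2, -0.9]
opening: 0.472
grip_force: 30.0
```

Request:
{"api": "arm_command", "payload": {
  "deltas": [
    {"dx": -0.0007, "dy": 0, "dz": -0.003, "yaw": 0},
    {"dx": 0, "dy": 0, "dz": -0.002, "yaw": 0},
    {"dx": 0, "dy": 0, "dz": -0.001, "yaw": 0},
    {"dx": 0, "dy": 0, "dz": 0, "yaw": 0},
    {"dx": 0, "dy": 0, "dz": 0, "yaw": 0}
  ]
}}

```text
t: 15.3
eef_pos: [447.1, 159.2, 65.7]
tcp_rot: [3.141, 0.0, 1.438]
ft_force: [-0.7, -0.5, -0.7]
opening: 0.471
grip_force: 30.0
```

Request:
{"api": "arm_command", "payload": {
  "deltas": [
    {"dx": 0, "dy": 0, "dz": -0.001, "yaw": 0},
    {"dx": 0, "dy": 0, "dz": 0, "yaw": 0},
    {"dx": 0, "dy": 0, "dz": 0, "yaw": 0}
  ]
}}

```text
t: 15.6
eef_pos: [447.1, 159.1, 64.6]
tcp_rot: [3.142, 0.0, 1.438]
ft_force: [-1.3, 0.1, -1.4]
opening: 0.472
grip_force: 30.0
```

Request:
{"api": "arm_command", "payload": {
  "deltas": [
    {"dx": 0, "dy": 0, "dz": -0.001, "yaw": 0},
    {"dx": 0, "dy": 0, "dz": 0, "yaw": 0},
    {"dx": 0, "dy": 0, "dz": 0, "yaw": 0}
  ]
}}

```text
t: 15.9
eef_pos: [447.2, 159.2, 64.3]
tcp_rot: [3.141, -0.0, 1.438]
ft_force: [-2.4, -0.9, 11.7]
opening: 0.476
grip_force: 30.0
```

Request:
{"api": "arm_command", "payload": {
  "deltas": [
    {"dx": 0, "dy": 0, "dz": 0, "yaw": 0},
    {"dx": 0, "dy": 0, "dz": 0, "yaw": 0},
    {"dx": 0, "dy": 0, "dz": 0, "yaw": 0},
    {"dx": 0, "dy": 0, "dz": 0.01, "yaw": 0},
    {"dx": 0, "dy": 0, "dz": 0.03, "yaw": 0},
    {"dx": 0, "dy": 0, "dz": 0.04, "yaw": 0},
    {"dx": 0, "dy": 0, "dz": 0.04, "yaw": 0},
    {"dx": 0, "dy": 0, "dz": 0.03, "yaw": 0},
    {"dx": 0, "dy": -0.04, "dz": 0.02, "yaw": 0},
    {"dx": 0, "dy": -0.04, "dz": 0, "yaw": 0},
    {"dx": 0, "dy": -0.04, "dz": 0, "yaw": 0},
    {"dx": 0, "dy": -0.02, "dz": 0, "yaw": 0},
    {"dx": 0, "dy": 0, "dz": 0, "yaw": 0},
    {"dx": 0, "dy": 0, "dz": 0, "yaw": 0}
  ],
  "gripper": 0.07
}}

```text
t: 17.3
eef_pos: [447.0, 19.2, 234.1]
tcp_rot: [3.141, -0.0, 1.436]
ft_force: [-0.4, 1.0, -0.1]
opening: 0.736
grip_force: 0.0
```

```bash
python3 - <<'E'
from obj import *
c=grab('wrist','w7'); P=cloud(c); z=P[...,2]
M=(z>56)&(z<69)&(v<230); n,lab,st,ce=cv2.connectedComponentsWithStats(M.astype(np.uint8))
for i in range(1,n):
    if st[i,4]>300:
        q=P[lab==i]; e,r=cv2.minEnclosingCircle(np.ascontiguousarray(q[:,:2],dtype=np.float32)); print(ce[i].round(),st[i],np.round(e,1),round(r,1),np.percentile(q[:,2],[5,50,95]).round(1))
M=(P[...,2]>66)
E
```

```text
[224.  97.] [ 160    0  154  164 1183] [441.  121.7] 110.4 [56.7 62.6 68.2]
[442.  88.] [418   0  94 147 621] [690.9  97. ] 93.5 [56.5 57.8 59.1]
[239.  47.] [ 217   23   45   50 1708] [447.  158.5] 23.0 [61.8 63.1 64.5]
[483. 196.] [471 178  41  48 385] [727.5 -48.8] 30.4 [56.7 62.  68.3]
```

View pics/w7.png

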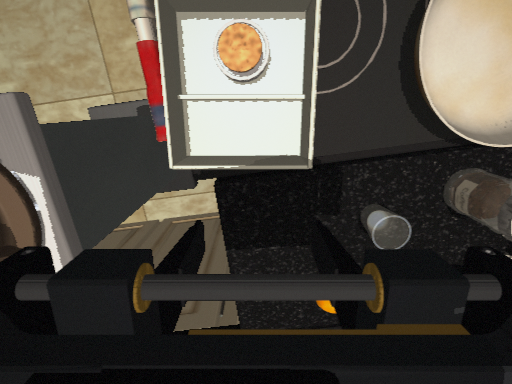

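The pot (241,47) stands level inside the tin's rim at the right height. Now the mandarin.

Request:
{"api": "arm_command", "payload": {
  "deltas": [
    {"dx": 0.014, "dy": -0.033, "dz": 0, "yaw": 0},
    {"dx": 0.014, "dy": -0.033, "dz": 0, "yaw": 0},
    {"dx": 0.014, "dy": -0.033, "dz": 0, "yaw": 0},
    {"dx": 0.014, "dy": -0.033, "dz": 0, "yaw": 0},
    {"dx": 0.014, "dy": -0.033, "dz": 0, "yaw": 0},
    {"dx": 0.0145, "dy": -0.031, "dz": 0, "yaw": 0},
    {"dx": 0, "dy": 0, "dz": -0.04, "yaw": 0},
    {"dx": 0, "dy": 0, "dz": -0.04, "yaw": 0},
    {"dx": 0, "dy": 0, "dz": -0.04, "yaw": 0},
    {"dx": 0, "dy": 0, "dz": -0.04, "yaw": 0},
    {"dx": 0, "dy": 0, "dz": -0.03, "yaw": 0},
    {"dx": 0, "dy": 0, "dz": -0.015, "yaw": 0},
    {"dx": 0, "dy": 0, "dz": -0.005, "yaw": 0},
    {"dx": 0, "dy": 0, "dz": 0, "yaw": 0},
    {"dx": 0, "dy": 0, "dz": 0, "yaw": 0}
  ],
  "gripper": 0.085
}}

```text
t: 18.85
eef_pos: [532.2, -176.5, 24.5]
tcp_rot: [3.14, 0.0, 1.438]
ft_force: [-0.8, 0.0, 0.8]
opening: 0.892
grip_force: 0.0
```

Request:
{"api": "arm_command", "payload": {
  "deltas": [
    {"dx": 0, "dy": 0, "dz": 0, "yaw": 0},
    {"dx": 0, "dy": 0, "dz": 0, "yaw": 0},
    {"dx": 0, "dy": 0, "dz": 0, "yaw": 0},
    {"dx": 0, "dy": 0, "dz": 0, "yaw": 0},
    {"dx": 0, "dy": 0, "dz": 0, "yaw": 0},
    {"dx": 0, "dy": 0, "dz": 0, "yaw": 0},
    {"dx": 0, "dy": 0, "dz": 0, "yaw": 0},
    {"dx": 0, "dy": 0, "dz": 0, "yaw": 0}
  ],
  "gripper": 0.045
}}

```text
t: 19.65
eef_pos: [531.7, -176.9, 23.8]
tcp_rot: [3.141, 0.0, 1.438]
ft_force: [-0.9, -0.0, 4.7]
opening: 0.546
grip_force: 30.0
```

Request:
{"api": "arm_command", "payload": {
  "deltas": [
    {"dx": 0, "dy": 0, "dz": 0.02, "yaw": 0},
    {"dx": 0, "dy": 0, "dz": 0.04, "yaw": 0},
    {"dx": 0, "dy": 0, "dz": 0.04, "yaw": 0},
    {"dx": 0, "dy": 0, "dz": 0.04, "yaw": 0},
    {"dx": 0, "dy": 0, "dz": 0.01, "yaw": 0},
    {"dx": 0, "dy": 0, "dz": 0, "yaw": 0},
    {"dx": 0, "dy": 0, "dz": 0, "yaw": 0}
  ]
}}

```text
t: 20.35
eef_pos: [531.1, -176.6, 172.3]
tcp_rot: [-3.14, -0.001, 1.437]
ft_force: [0.2, -0.2, -1.0]
opening: 0.547
grip_force: 30.0
```

```bash
python3 - <<'E'
from obj import *
from cell import state
c=grab('wrist','w8'); s=state(); print(s['eef_pos'],s['grip_force'],s['opening'])
P=cloud(c); h=cv2.cvtColor(c['color'],cv2.COLOR_RGB2HSV); M=(h[...,0]>8)&(h[...,0]<28)&(h[...,1]>170)&(P[...,2]>120)&(u>150)&(u<360)
q=P[M]; print(len(q),np.percentile(q,[1,50,99],axis=0).round(1)); vv,uu=np.nonzero(M); print(uu.min(),uu.max(),vv.min(),vv.max())
E
```

```text
[ 531.01791558 -176.57604173  171.96933503] 29.9998607870657 0.5429736021969691
5533 [[ 507.6 -181.3  167.8]
 [ 533.6 -163.3  190.6]
 [ 556.8 -150.   197.1]]
166 350 204 310
```

View pics/w8.png

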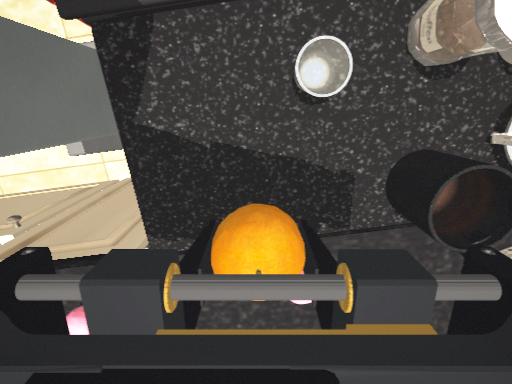

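The mandarin (258,245) is centred in the jaws. Carry it to the short bay.

Request:
{"api": "arm_command", "payload": {
  "deltas": [
    {"dx": -0.008, "dy": 0.02, "dz": 0, "yaw": 0},
    {"dx": -0.013, "dy": 0.035, "dz": 0, "yaw": 0},
    {"dx": -0.013, "dy": 0.035, "dz": 0, "yaw": 0},
    {"dx": -0.013, "dy": 0.035, "dz": 0, "yaw": 0},
    {"dx": -0.013, "dy": 0.035, "dz": 0, "yaw": 0},
    {"dx": -0.013, "dy": 0.035, "dz": 0, "yaw": 0},
    {"dx": -0.013, "dy": 0.035, "dz": 0, "yaw": 0},
    {"dx": -0.01, "dy": 0.0215, "dz": 0, "yaw": 0},
    {"dx": 0, "dy": 0, "dz": 0, "yaw": 0},
    {"dx": 0, "dy": 0, "dz": -0.03, "yaw": 0},
    {"dx": 0, "dy": 0, "dz": -0.03, "yaw": 0},
    {"dx": 0, "dy": 0, "dz": -0.03, "yaw": 0},
    {"dx": 0, "dy": 0, "dz": -0.025, "yaw": 0},
    {"dx": 0, "dy": 0, "dz": -0.012, "yaw": 0},
    {"dx": 0, "dy": 0, "dz": 0, "yaw": 0},
    {"dx": 0, "dy": 0, "dz": 0, "yaw": 0}
  ]
}}

```text
t: 22.0
eef_pos: [435.5, 74.3, 46.2]
tcp_rot: [-3.14, 0.0, 1.437]
ft_force: [-0.2, 1.2, -0.2]
opening: 0.547
grip_force: 30.0
```

Request:
{"api": "arm_command", "payload": {
  "deltas": [
    {"dx": 0, "dy": 0, "dz": -0.006, "yaw": 0},
    {"dx": 0, "dy": 0, "dz": -0.003, "yaw": 0},
    {"dx": 0, "dy": 0, "dz": 0, "yaw": 0},
    {"dx": 0, "dy": 0, "dz": 0, "yaw": 0}
  ]
}}

```text
t: 22.4
eef_pos: [435.7, 74.7, 37.8]
tcp_rot: [3.141, -0.0, 1.438]
ft_force: [-0.6, 0.2, -0.1]
opening: 0.547
grip_force: 30.0
```

Request:
{"api": "arm_command", "payload": {
  "deltas": [
    {"dx": 0, "dy": 0, "dz": -0.001, "yaw": 0},
    {"dx": 0, "dy": 0, "dz": -0.001, "yaw": 0},
    {"dx": 0, "dy": 0, "dz": -0.0005, "yaw": 0},
    {"dx": 0, "dy": 0, "dz": 0, "yaw": 0},
    {"dx": 0, "dy": 0, "dz": 0, "yaw": 0}
  ]
}}

```text
t: 22.9
eef_pos: [435.7, 74.7, 35.3]
tcp_rot: [3.141, -0.0, 1.438]
ft_force: [-0.0, 0.7, 5.3]
opening: 0.548
grip_force: 30.0
```

Request:
{"api": "arm_command", "payload": {
  "deltas": [
    {"dx": 0, "dy": 0, "dz": 0, "yaw": 0},
    {"dx": 0, "dy": 0, "dz": 0, "yaw": 0},
    {"dx": 0, "dy": 0, "dz": 0, "yaw": 0},
    {"dx": 0, "dy": 0, "dz": 0, "yaw": 0},
    {"dx": 0, "dy": 0, "dz": 0.01, "yaw": 0},
    {"dx": 0, "dy": 0, "dz": 0.03, "yaw": 0},
    {"dx": 0, "dy": 0, "dz": 0.04, "yaw": 0},
    {"dx": 0, "dy": 0, "dz": 0.04, "yaw": 0},
    {"dx": 0, "dy": 0, "dz": 0.04, "yaw": 0},
    {"dx": 0, "dy": -0.04, "dz": 0.04, "yaw": 0},
    {"dx": 0, "dy": -0.035, "dz": 0.02, "yaw": 0},
    {"dx": 0, "dy": 0, "dz": 0, "yaw": 0},
    {"dx": 0, "dy": 0, "dz": 0, "yaw": 0}
  ],
  "gripper": 0.078
}}

```text
t: 24.2
eef_pos: [435.3, 4.0, 251.1]
tcp_rot: [3.141, -0.0, 1.436]
ft_force: [-0.4, 0.3, -0.2]
opening: 0.818
grip_force: 0.0
```

```bash
cat > bx.py <<'E'
from obj import *
import sys
c=grab('wrist',sys.argv[1]); P=cloud(c); z=P[...,2]
rim=(u>140)&(u<340)&(v<200)&(z>66)&(z<90)&(P[:,:,1]<215)
n,lab,st,_=cv2.connectedComponentsWithStats(cv2.dilate(rim.astype(np.uint8),np.ones((5,5))))
i=1+np.argmax(st[1:,4]); q=P[rim&(lab==i)]
r=cv2.minAreaRect(np.ascontiguousarray(q[:,:2],dtype=np.float32)); print('rim',len(q),r,np.median(q[:,2]))
E
python3 bx.py w9
```

```text
rim 2686 ((439.56610107421875, 111.35673522949219), (155.78216552734375, 161.558349609375), 82.29216003417969) 76.96656910559497
```

View pics/w9.png

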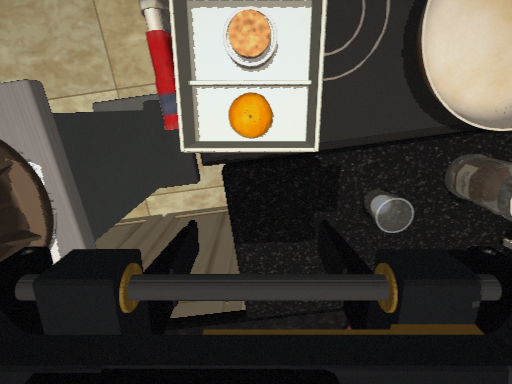

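All three are packed: pot/tin (249,35), mandarin (250,115) in the short bay. Now the lid.

Request:
{"api": "arm_command", "payload": {
  "deltas": [
    {"dx": 0.002, "dy": 0.035, "dz": 0, "yaw": -0.6},
    {"dx": 0.002, "dy": 0.04, "dz": 0, "yaw": -0.6},
    {"dx": 0.002, "dy": 0.04, "dz": 0, "yaw": 0},
    {"dx": 0.002, "dy": 0.04, "dz": 0, "yaw": 0},
    {"dx": 0.002, "dy": 0.04, "dz": 0, "yaw": 0},
    {"dx": 0.002, "dy": 0.04, "dz": 0, "yaw": 0},
    {"dx": 0.003, "dy": 0.04, "dz": 0, "yaw": 0},
    {"dx": 0.003, "dy": 0.04, "dz": 0, "yaw": 0},
    {"dx": 0.003, "dy": 0.029, "dz": 0, "yaw": 0},
    {"dx": 0, "dy": 0, "dz": -0.04, "yaw": 0},
    {"dx": 0, "dy": 0, "dz": -0.04, "yaw": 0},
    {"dx": 0, "dy": 0, "dz": -0.04, "yaw": 0},
    {"dx": 0, "dy": 0, "dz": -0.04, "yaw": 0},
    {"dx": 0, "dy": 0, "dz": -0.02, "yaw": 0},
    {"dx": 0, "dy": 0, "dz": -0.01, "yaw": 0},
    {"dx": 0, "dy": 0, "dz": 0, "yaw": 0},
    {"dx": 0, "dy": 0, "dz": 0, "yaw": 0}
  ],
  "gripper": 0.06
}}

```text
t: 25.95
eef_pos: [456.5, 348.8, 61.0]
tcp_rot: [3.141, -0.0, 1.417]
ft_force: [-0.1, 0.2, -0.8]
opening: 0.631
grip_force: 0.0
```

Request:
{"api": "arm_command", "payload": {
  "deltas": [
    {"dx": 0, "dy": -0.0005, "dz": -0.01, "yaw": 0},
    {"dx": 0, "dy": 0, "dz": -0.006, "yaw": 0},
    {"dx": 0, "dy": 0, "dz": 0, "yaw": 0},
    {"dx": 0, "dy": 0, "dz": 0, "yaw": 0}
  ]
}}

```text
t: 26.35
eef_pos: [456.7, 347.8, 44.6]
tcp_rot: [3.141, 0.0, 1.416]
ft_force: [0.3, 0.5, 0.2]
opening: 0.632
grip_force: 0.0
```

Request:
{"api": "arm_command", "payload": {
  "deltas": [
    {"dx": 0, "dy": 0, "dz": 0, "yaw": 0},
    {"dx": 0, "dy": 0, "dz": 0, "yaw": 0},
    {"dx": 0, "dy": 0, "dz": 0, "yaw": 0},
    {"dx": 0, "dy": 0, "dz": 0, "yaw": 0},
    {"dx": 0, "dy": 0, "dz": 0, "yaw": 0},
    {"dx": 0, "dy": 0, "dz": 0, "yaw": 0},
    {"dx": 0, "dy": 0, "dz": 0, "yaw": 0},
    {"dx": 0, "dy": 0, "dz": 0, "yaw": 0},
    {"dx": 0, "dy": 0, "dz": 0, "yaw": 0}
  ],
  "gripper": 0.005
}}

```text
t: 27.25
eef_pos: [456.6, 347.8, 44.6]
tcp_rot: [3.142, 0.0, 1.417]
ft_force: [-0.5, -0.0, 0.2]
opening: 0.145
grip_force: 30.0
```

Request:
{"api": "arm_command", "payload": {
  "deltas": [
    {"dx": 0, "dy": 0, "dz": 0.015, "yaw": 0},
    {"dx": 0, "dy": 0, "dz": 0.03, "yaw": 0},
    {"dx": 0, "dy": 0, "dz": 0.03, "yaw": 0},
    {"dx": 0, "dy": 0, "dz": 0.03, "yaw": 0},
    {"dx": 0, "dy": -0.02, "dz": 0, "yaw": 0.4},
    {"dx": -0.002, "dy": -0.03, "dz": 0, "yaw": 0.4},
    {"dx": -0.002, "dy": -0.03, "dz": 0, "yaw": 0.4},
    {"dx": -0.002, "dy": -0.03, "dz": 0, "yaw": 0},
    {"dx": -0.002, "dy": -0.03, "dz": 0, "yaw": 0},
    {"dx": -0.002, "dy": -0.03, "dz": 0, "yaw": 0},
    {"dx": -0.002, "dy": -0.03, "dz": 0, "yaw": 0},
    {"dx": -0.002, "dy": -0.016, "dz": 0, "yaw": 0},
    {"dx": -0.0013, "dy": -0.0098, "dz": 0, "yaw": 0},
    {"dx": 0, "dy": 0, "dz": 0, "yaw": 0},
    {"dx": 0, "dy": 0, "dz": 0, "yaw": 0},
    {"dx": 0, "dy": 0, "dz": 0, "yaw": 0}
  ]
}}

```text
t: 28.85
eef_pos: [441.4, 122.7, 149.5]
tcp_rot: [3.141, -0.0, 1.438]
ft_force: [0.5, 1.0, -2.5]
opening: 0.141
grip_force: 30.0
```

```bash
python3 - <<'E'
from obj import *
from cell import state
c=grab('wrist','w10'); grab('side','s10'); s=state(); print(s['eef_pos'],s['tcp_rot'])
P=cloud(c); z=P[...,2]; zt=np.nanmedian(z[60:130,230:250]); print('plate z',zt)
a=cv2.imread('pics/w10.png'); b=cv2.imread('pics/s10.png')[100:292,120:320]; b=cv2.resize(b,(400,384)); cv2.imwrite('pics/ws10.png',np.hstack([a[:,60:460],b]))
lid=(z>zt-8)&(z<zt+8)&(v<230)
L=[];R=[];F=[]
for r in range(30,200,4):
    k=np.nonzero(lid[r])[0]
    if len(k): L.append(P[r,k[0],:2]);R.append(P[r,k[-1],:2])
for k in range(200,320,4):
    rr=np.nonzero(lid[:,k])[0]
    if len(rr): F.append(P[rr[0],k,:2])
for n,X in (('L',L),('R',R),('F',F)):
    l=cv2.fitLine(np.float32(X),cv2.DIST_HUBER,0,.01,.01).ravel(); print(n,np.degrees(np.arctan2(l[1],l[0])).round(2),l[2:].round(1))
E
```

```text
[441.32481281 122.62555626 149.45530243] [ 3.14156392e+00 -1.53037624e-05  1.43852358e+00]
plate z 126.1734388195072
L 82.71 [369.1 189.9]
R 82.23 [528.4 163.5]
F -7.62 [461.4 210.8]
```

View pics/ws10.png

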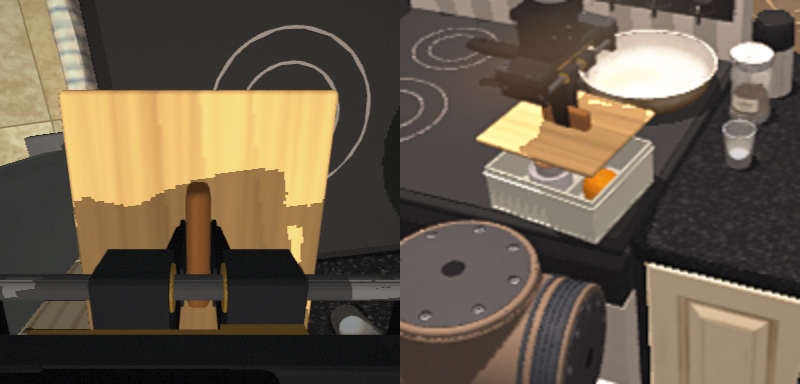

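The lid is level and centred on the jaws, above the box (crop right). Lower it.

Request:
{"api": "arm_command", "payload": {
  "deltas": [
    {"dx": 0, "dy": -0.0005, "dz": -0.015, "yaw": 0},
    {"dx": 0, "dy": 0, "dz": -0.01, "yaw": 0},
    {"dx": 0, "dy": 0, "dz": -0.005, "yaw": 0},
    {"dx": 0, "dy": 0, "dz": -0.002, "yaw": 0},
    {"dx": 0, "dy": 0, "dz": -0.002, "yaw": 0},
    {"dx": 0, "dy": 0, "dz": -0.001, "yaw": 0},
    {"dx": 0, "dy": 0, "dz": 0, "yaw": 0},
    {"dx": 0, "dy": 0, "dz": 0, "yaw": 0}
  ]
}}

```text
t: 29.75
eef_pos: [441.4, 121.5, 114.7]
tcp_rot: [3.141, -0.0, 1.437]
ft_force: [-0.4, -1.1, -3.2]
opening: 0.146
grip_force: 30.0
```

Request:
{"api": "arm_command", "payload": {
  "deltas": [
    {"dx": 0, "dy": 0.0003, "dz": -0.001, "yaw": 0},
    {"dx": 0, "dy": 0, "dz": -0.001, "yaw": 0},
    {"dx": 0, "dy": 0, "dz": -0.001, "yaw": 0},
    {"dx": 0, "dy": 0, "dz": 0, "yaw": 0},
    {"dx": 0, "dy": 0, "dz": 0, "yaw": 0}
  ]
}}

```text
t: 30.25
eef_pos: [441.3, 121.8, 111.5]
tcp_rot: [-3.142, 0.0, 1.438]
ft_force: [0.4, -0.4, -2.8]
opening: 0.147
grip_force: 30.0
```

No contact, so the lip is inside the rim (3 mm in). Continue.

Request:
{"api": "arm_command", "payload": {
  "deltas": [
    {"dx": 0, "dy": 0, "dz": -0.001, "yaw": 0},
    {"dx": 0, "dy": 0, "dz": -0.001, "yaw": 0},
    {"dx": 0, "dy": 0, "dz": 0, "yaw": 0},
    {"dx": 0, "dy": 0, "dz": 0, "yaw": 0}
  ]
}}

```text
t: 30.65
eef_pos: [441.3, 121.8, 109.5]
tcp_rot: [3.142, 0.0, 1.438]
ft_force: [-0.8, -0.3, -2.5]
opening: 0.143
grip_force: 30.0
```

Request:
{"api": "arm_command", "payload": {
  "deltas": [
    {"dx": 0, "dy": 0, "dz": -0.001, "yaw": 0},
    {"dx": 0, "dy": 0, "dz": -0.0005, "yaw": 0},
    {"dx": 0, "dy": 0, "dz": 0, "yaw": 0},
    {"dx": 0, "dy": 0, "dz": 0, "yaw": 0}
  ]
}}

```text
t: 31.05
eef_pos: [441.4, 121.8, 108.5]
tcp_rot: [3.141, -0.0, 1.438]
ft_force: [-1.4, -0.0, 6.2]
opening: 0.146
grip_force: 30.0
```

Contact at the expected seat height (108.6). Release, retreat, and check.

Request:
{"api": "arm_command", "payload": {
  "deltas": [
    {"dx": 0, "dy": 0, "dz": 0, "yaw": 0},
    {"dx": 0, "dy": 0, "dz": 0, "yaw": 0},
    {"dx": 0, "dy": 0, "dz": 0, "yaw": 0},
    {"dx": 0, "dy": 0, "dz": 0, "yaw": 0},
    {"dx": 0, "dy": 0, "dz": 0.01, "yaw": 0},
    {"dx": 0, "dy": 0, "dz": 0.03, "yaw": 0},
    {"dx": 0, "dy": 0, "dz": 0.04, "yaw": 0},
    {"dx": 0, "dy": 0, "dz": 0.04, "yaw": 0},
    {"dx": 0, "dy": -0.04, "dz": 0.02, "yaw": 0},
    {"dx": 0, "dy": -0.04, "dz": 0, "yaw": 0},
    {"dx": 0, "dy": -0.04, "dz": 0, "yaw": 0},
    {"dx": 0, "dy": -0.04, "dz": 0, "yaw": 0},
    {"dx": 0, "dy": 0, "dz": 0, "yaw": 0},
    {"dx": 0, "dy": 0, "dz": 0, "yaw": 0}
  ],
  "gripper": 0.05
}}

```text
t: 32.45
eef_pos: [441.2, -38.7, 248.5]
tcp_rot: [3.141, -0.0, 1.435]
ft_force: [0.1, -0.8, 0.0]
opening: 0.523
grip_force: 0.0
```

```bash
python3 - <<'E'
from obj import *
c=grab('wrist','w11'); s=grab('side','s11')
P=cloud(c); z=P[...,2]; M=(z>76)&(z<95)&(v<235)&(P[...,1]<220)&(P[...,0]<540); q=P[M]
r=cv2.minAreaRect(np.ascontiguousarray(q[:,:2],dtype=np.float32)); print(len(q),r,np.median(q[:,2]))
A=np.c_[q[:,0]-441,q[:,1]-122,np.ones(len(q))]; k=np.linalg.lstsq(A,q[:,2],rcond=None)[0]; print('plane tilt mm over 160:',k[:2]*160,'z',k[2])
a=cv2.imread('pics/w11.png')[:,60:460]; b=cv2.resize(cv2.imread('pics/s11.png')[120:264,130:280],(400,384),interpolation=cv2.INTER_CUBIC); cv2.imwrite('pics/f.png',np.hstack([a,b]))
E
```

```text
18136 ((436.64599609375, 86.73077392578125), (110.30005645751953, 164.36685180664062), 82.2032470703125) 86.12919721086413
plane tilt mm over 160: [-0.05787788  0.4661766 ] z 86.22551876261797
```

View pics/f.png

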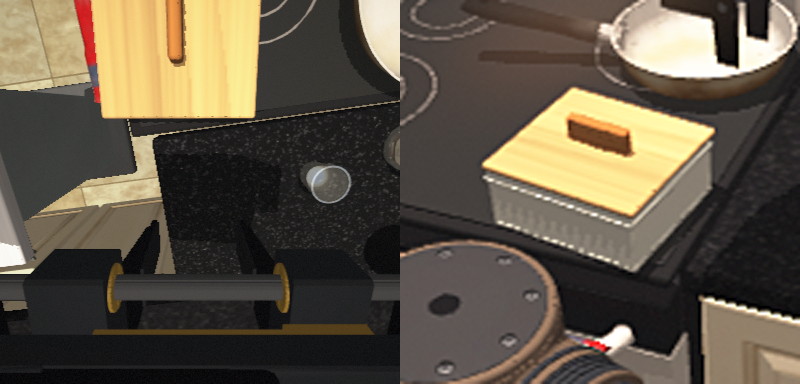

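The lid sits level, tilting under 0.5 mm across its width, with its plate top at z≈86 (expected 85.6). In the side crop (600,150) it covers the box all round. Handing in.

```bash
python3 -c "
from cell import job_done; print(job_done())"
```

```text
the job is handed in; nothing more can be done
None
```

I packed the tin, the pot on it inside its rim, then the mandarin, and seated the lid level all round; I never touched the mug, spice jar or shot glass, and handed the job in at about 32.5 s (the judge gave no result).

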